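# Hold a wound roll in the bench bar clamp

## Task

Slide the tall narrow roll up off its spindle, stand it flat on the clamp's seat between the sprung pad and the vee, and let go of it. Then pump the clamp's trigger until the sprung pad has pushed the roll home into the vee and its springs are clearly pressed in, but never so far that the pad bottoms out and crushes the roll; advance the jaw only with the trigger, and leave the other things where they are. Finish while still holding the trigger squeezed, with the roll gripped in the clamp.

Things in the scene. Friction and masses are not known exactly. Their poses are not given: they have to be found in the camera images.
- roll: tall narrow wound roll of brown paper tape, outer diameter 56 mm, bore 29 mm, 40 mm high, about 140 g, rigid; starts upright over the post of spindle. Origin: centre of its underside; z along its axis.
- spindle: fixed spindle that carries the tall narrow roll: foot disc 90 mm diameter, 12 mm high (the roll rests on it, underside 12 mm above the bench), upright post 20 mm diameter, tip 62 mm above the bench. Origin: centre of the foot's underside. An equal second spindle stands near; the two may be swapped.
- roll2: bystander, leave alone: low wide wound roll, 76 mm diameter, 20 mm high, on the second spindle. Origin: centre of its underside.
- clamp: fixed bench clamp, 315 x 70 mm. Origin: on the bench below where the roll's axis is when the roll is home in the vee. +x runs along the bar from the grip to the vee, z up. In order along x: fixed grip, trigger, side cheeks round them (x -202 to -124 mm, top 88 mm above the bench), moving jaw with sprung pad, seat, vee.
- seat (a point): centre of a seated roll's underside: clamp (0, 0, 20) mm, clamp axes. The seat is a flat plate, top 20 mm above the bench, from clamp x -48 to +30 mm, 56 mm wide. The vee's two faces (each 30 deg off the cross direction, 62 mm above the bench at most, y within 27 mm) begin at x +20 mm. Nothing stands beside the seat in y.
- grip_top (a point): centre of the top of the fixed upright grip, clamp (-185, 0, 165) mm, clamp axes. The grip is 14 mm thick (faces at clamp x -178 and -192 mm), 28 mm wide. The trigger stands on its +x side. Free space above, and round both from 90 mm above the bench up.
- trigger_tip (a point): top of the upright trigger's outer (+x) face, 159 mm above the bench, clamp x -144 mm when released; the trigger is 10 mm thick, 26 mm wide. 145 mm above the bench this face is at clamp x -146 mm released and -161 mm squeezed, so grip and trigger together measure 46 mm released, 31 mm squeezed.
- trigger (a joint): rad: 0 = released (springs back by itself), 0.2 = squeezed fully towards the grip, on a stop; hinge 70 mm above the bench at clamp x -160 mm. Takes 10 N at 145 mm height, up to 16 N with the pad loaded. Ratchet: a squeeze drives the jaw 52 mm per rad, on release a 9 N brake keeps the jaw where it is.
- jaw (a joint): advance of the jaw from fully back, m, 0 to 0.060; starts at 0 to 0.016. With the roll home in the vee the pad meets it at 0.036. The rod has 4 mm notches: a full stroke from fully released gives 8 mm (the very first 6 to 10), a half stroke 4 mm or nothing. Jaw plate 52 mm wide, top 58 mm above the bench.
- pad (a joint): how far the sprung pad is pressed back into the jaw, m: 0 = free, 0.018 = bottomed out; about 0.4 N per mm. Its springs are seen between pad and jaw plate. Well gripped: 0.004 to 0.015; above 0.0165 the roll counts as crushed.
- pad_face (a point): centre of the pad's face, 42 mm above the bench; the pad is 44 mm wide and 24 mm high; clamp x -64 mm with the jaw fully back.
- coupler: bystander, leave alone: blue tube 44 mm diameter, 70 mm high, standing. Origin: centre of its underside.
- carton: bystander, leave alone: carton 70 x 100 x 50 mm. Origin: centre of its underside.

How it is judged:
By the outcome, as a careful person would: the job done as asked, in the order asked, and still so for the second after the job is handed in, while the arm keeps its last pose, push and grip.
It also fails if it takes over 54 s, if anything falls off the work surface, if the arm or the gripper's body presses on something with over 40 N, if the wrist force passes 120 N, or if a joint passes its speed limit or range.

## Robot

A 6-joint arm with a two-finger parallel gripper is mounted at the origin on the work surface. World frame = base frame: x ahead of the robot, y to its left, z up, the work surface at z = 0. Lengths are in m, angles in rad, forces in N, time in s.
With the tool pointing down it reaches from about 0.3 to 0.85 m from the base axis. Payload 5.4 kg.
Tool frame: the origin (TCP) lies midway between the tips of the shut fingers; the grasp point (between the pads) lies 19 mm behind it (robot.hold_point_z is the distance from the TCP to the grasp point, in m); z points along the fingers, y is the direction in which the jaws open and shut (so a half turn about z gives the same grasp; the last joint's range is limited). The gripper opens to 85 mm and grips with 20 to 120 N. Pads are 22 mm wide; open, the fingers measure 114 mm over their backs; the gripper's body (76 mm by 85 mm) begins 54 mm behind the grasp point. The pads swing forward as they close: fully open they stand 13 mm farther back than shut.
Start: joints at [-1.41, 0.158, 1.597, -0, 1.386, -0.21], TCP at [0.208, -0.536, 0.197] pointing down, gripper open.
Joint ranges: [-2.91, 2.91], [-0.94, 2.29], [0.18, 2.7], [-1.29, 4.43], [0.17, 2.64], [-3, 3]. Speed limits (rad/s): [2.57, 2.57, 3.14, 3.14, 3.14, 3.14].

## Interface

Orientations are given as a unit quaternion [x, y, z, w].
In Python, from plant import robot gives the robot as it stands.
- The arm moves only by the tool drive_tool, never from a script. Its argument "rows" is a list of rows, each an object of numbers: "x", "y", "z": the shift along the tool's x, y, z in mm; "rx", "ry", "rz": the turn, a rotation vector about the tool's x, y, z in degrees; "claw": the finger opening in mm, from 0 to 85.4. In form: [{"x": .., "y": .., "z": .., "rx": .., "ry": .., "rz": .., "claw": ..}, ...]. A call has 1 to 12 rows; each row is the pose to reach, as a shift and turn from the pose commanded when the call began, along the tool's axes at that moment; what a row does not reach only later rows make up. A row lasts 1/8 s, in which the tool goes at most 62.5 mm and 10.7 degrees, less where a joint would pass 70% of its speed; a pose out of reach is approached as far as the arm can. A call with a gripper value outside its range is refused whole. The fingers move at their own pace and stop on an object; "grip_force" is the grip in N (left out, the last holds). Time passes only in rows, so rows that repeat a pose let the fingers close. It gives the time, the measured TCP pose, the force and the opening at its end, in the units of the state.
- robot.observe(): the state, without advancing time (a new reading comes with each control period).
- robot.read_camera(name): name is "scene" or "side" or "wrist"; returns a dict with "img" (400x640x3 uint8, red, green, blue), "vfov" (degrees; the focal length in pixels is half the picture's height over the tangent of half this angle, whatever the lens; pixels are square), "cx", "cy" (the principal point, pixels), "R" (3x3) and "t" (3): a world point X has camera coordinates R X + t. Camera axes: x right, y down, z forward; pixel columns grow to the right and rows downward; lengths in m; the calibration is good to about 2 mm. A picture is of the moment at which its call begins. There is no depth.
- robot.hand_in(): hands the job in, once; it reports no verdict.
The state is a dict: "time_s": time; "q": joint angles; "qvel": joint speeds; "effort": joint torques, N m; "ee_pos": TCP position; "ee_rot": TCP orientation; "ft_force": force on the tool from outside, world axes, zero at the start; "ft_torque": the same for the moment, N m; "finger_gap": opening from 0.0 (shut) to 1.0 (fully open).
Only numpy, scipy, OpenCV 4.12 (cv2) and the standard library are available. Lean on these libraries where they do the work, as an engineer would, in place of code of your own. Each camera call takes 0.05 s, during which the arm holds its last target.

## Working session

There is one attempt and no reset: what is moved stays moved. The work goes in short steps, Python scripts to look and compute and a tool call to move; the robot and the scene stay as the last step left them, time stands still between calls to the robot, and variables do not carry over. Pictures are saved under pics/ and viewed, and the job is handed in when it is done.

Besides the shell and the picture viewer there is one more tool, called after ">>>" as name(argument=value, ...) on one line, values as JSON. drive_tool: Moves the arm, as the interface text tells. Its arguments: {"type":"object","properties":{"rows":{"type":"array","items":{"type":"object","properties":{"x":{"type":"number"},"y":{"type":"number"},"z":{"type":"number"},"rx":{"type":"number"},"ry":{"type":"number"},"rz":{"type":"number"},"claw":{"type":"number"}}}},"grip_force":{"type":"number"}},"required":["rows"]}

```bash
ls; mkdir -p pics
cat > h.py <<'E'
import numpy as np, cv2
from plant import robot
def cam(n,save=None):
    c=robot.read_camera(n)
    if save: cv2.imwrite('pics/'+save,cv2.cvtColor(c['img'],cv2.COLOR_RGB2BGR))
    return c
def pix2plane(c,u,v,z):
    f=200/np.tan(np.radians(c['vfov'])/2)
    d=np.array([(u-c['cx'])/f,(v-c['cy'])/f,1]);R=np.array(c['R']);t=np.array(c['t'])
    o=-R.T@t;w=R.T@d
    return o+w*(z-o[2])/w[2]
def proj(c,X):
    f=200/np.tan(np.radians(c['vfov'])/2)
    p=(np.array(c['R'])@np.atleast_2d(X).T).T+np.array(c['t'])
    return np.c_[c['cx']+f*p[:,0]/p[:,2],c['cy']+f*p[:,1]/p[:,2]]
E
python3 - <<'E'
from h import *
import pickle
d={}
for n in ['scene','side','wrist']:
    d[n]=cam(n,n+'0.png'); c=d[n]; print(n,c['vfov'],c['cx'],c['cy'],np.round(-np.array(c['R']).T@np.array(c['t']),3),{k for k in c})
pickle.dump(d,open('c0.pkl','wb'))
print(robot.observe())
E
```

```text
pics
scene 43.68124087606106 324.29935345656946 192.84790211789579 [1.341 0.201 0.87 ] {'cy', 'img', 'cx', 't', 'vfov', 'R'}
side 52.40707376606824 323.4664717835235 194.208735103204 [0.324 0.626 0.922] {'cy', 'img', 'cx', 't', 'vfov', 'R'}
wrist 58.33189631137396 317.7812035230821 200.98067134868094 [ 0.278 -0.508  0.373] {'cy', 'img', 'cx', 't', 'vfov', 'R'}
{'time_s': 0.15, 'q': array([-1.41010732e+00,  1.58931529e-01,  1.59790930e+00, -2.08497304e-05,
        1.38617974e+00, -2.10107308e-01]), 'qvel': array([ 0.00019664, -0.00072656, -0.00408221,  0.00111468,  0.00056855,
       -0.00063255]), 'effort': array([ 3.06752281e-04, -3.96377492e+01, -3.31785357e+01, -3.36659878e-04,
        5.48410157e-03, -4.64498200e-06]), 'ee_pos': array([ 0.20824481, -0.53543676,  0.19634466]), 'ee_rot': array([ 9.82862328e-01,  1.84339726e-01,  7.39627669e-06, -7.13992949e-04]), 'ft_force': array([ 0.11544859, -0.18552331, -0.77542944]), 'ft_torque': array([0.01610026, 0.02045717, 0.00226311]), 'finger_gap': 1.0013660536998348}
```

```bash
ls pics
```

```text
scene0.png
side0.png
wrist0.png
```

View pics/scene0.png

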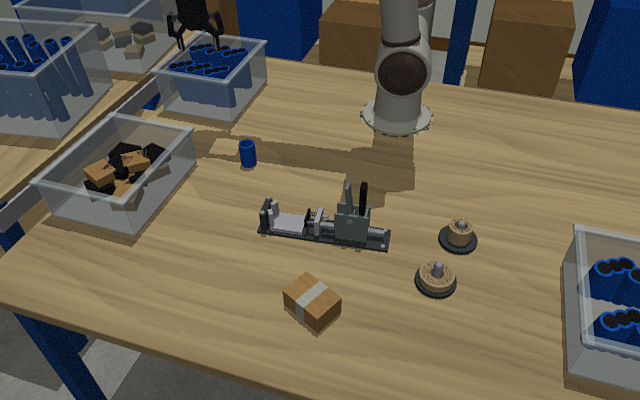

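View pics/side0.png

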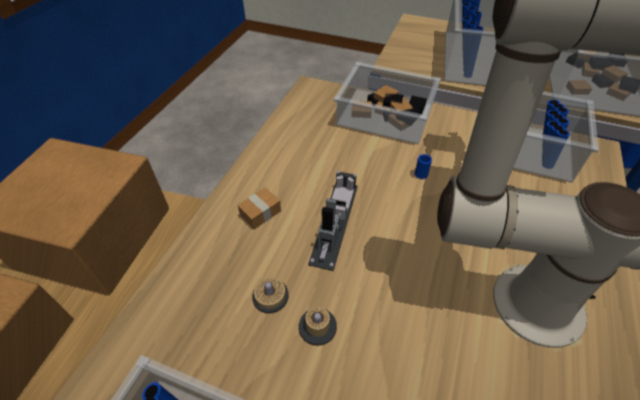

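View pics/wrist0.png

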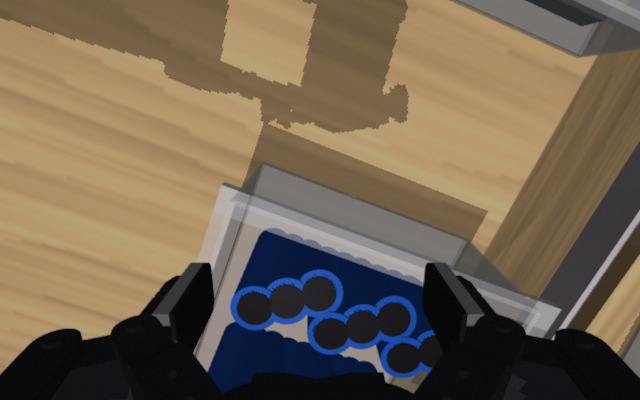

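The tall roll is at scene (460,232) / side (317,320); the low roll is at scene (437,278); the clamp's vee is at scene (268,215) and its grip at (363,200). I'll enlarge these.

Run:
```python
import cv2
a=cv2.imread('pics/scene0.png');b=cv2.imread('pics/side0.png')
def crop(im,x,y,w,h,s,n):
    cv2.imwrite('pics/'+n,cv2.resize(im[y:y+h,x:x+w],None,fx=s,fy=s,interpolation=cv2.INTER_CUBIC))
crop(a,250,170,150,90,5,'s_cl.png')
crop(a,405,205,90,100,6,'s_sp.png')
crop(b,240,160,130,120,5,'d_cl.png')
crop(b,240,265,110,90,6,'d_sp.png')
```

```text
(no output)
```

View pics/s_cl.png

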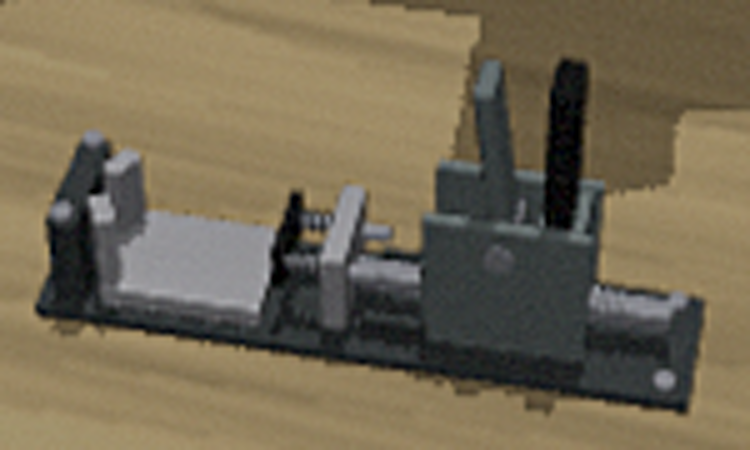

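View pics/s_sp.png

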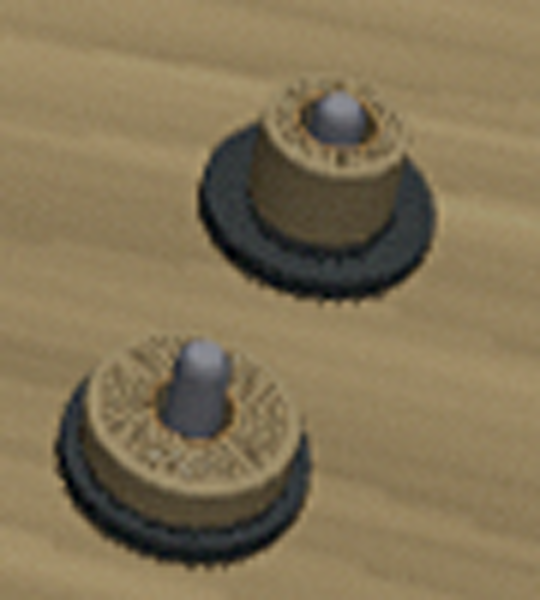

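View pics/d_cl.png

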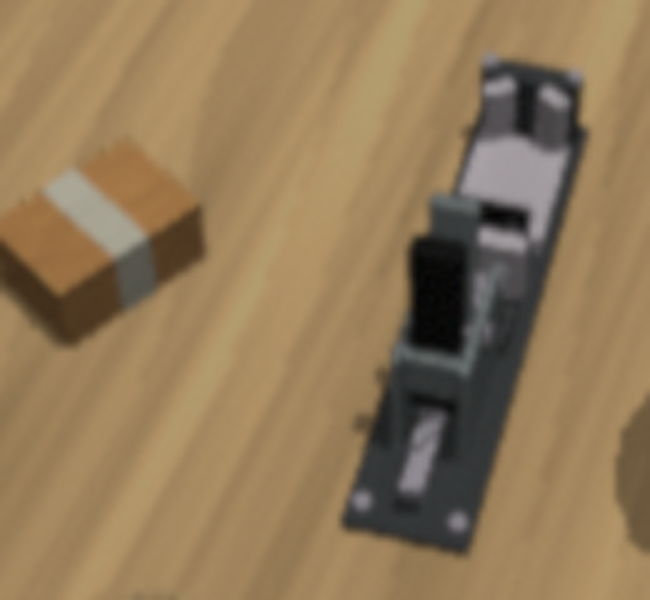

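View pics/d_sp.png

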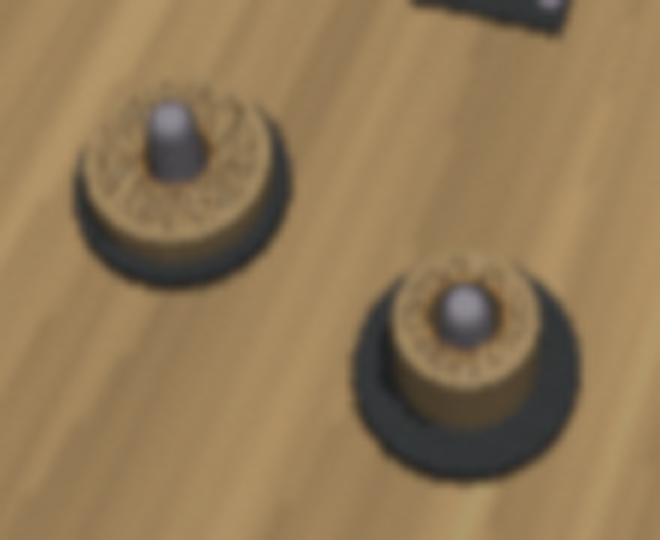

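```bash
cat > fit.py <<'E'
from h import *
import pickle
from scipy.optimize import least_squares
d=pickle.load(open('c0.pkl','rb'))
S=lambda x,y:(250+x/5-.4,170+y/5-.4); D=lambda x,y:(240+x/5-.4,160+y/5-.4)
S6=lambda x,y:(405+x/6-.4,205+y/6-.4); D6=lambda x,y:(240+x/6-.4,265+y/6-.4)
# roll
def tri(p,q):
    f=lambda X:np.r_[proj(d['scene'],X)[0]-p,proj(d['side'],X)[0]-q]
    r=least_squares(f,[.5,.2,.05]);return r.x,r.fun
print('roll top tri',tri(S6(337,127),D6(467,319)), 'z.052',pix2plane(d['scene'],*S6(337,127),.052),pix2plane(d['side'],*D6(467,319),.052))
print('post tip',tri(S6(342,95),D6(466,292)))
print('foot',pix2plane(d['scene'],*S6(317,208),.012),pix2plane(d['side'],*D6(467,362),.012))
print('roll2 foot-ish top',tri(S6(195,418),D6(178,165)))
print('grip top',tri(S(572,66),D(440,243)),'at z',pix2plane(d['scene'],*S(572,66),.165),pix2plane(d['side'],*D(440,243),.165))
print('trig top',tri(S(489,66),D(456,202)))
print('jaw top ctr',pix2plane(d['scene'],*S(348,222),.058),pix2plane(d['side'],*D(503,240),.058))
obs=[('scene',S(572,66),(-.185,0,.165)),('side',D(440,243),(-.185,0,.165)),
('scene',S(489,66),(-.149,0,.159)),('side',D(456,200),(-.149,0,.159)),
('scene',S(262,312),(-.048,'s+',.02)),('scene',S(277,230),(-.048,'s-',.02)),
('scene',S(425,215),(-.124,'c+',.088)),('scene',S(600,236),(-.202,'c+',.088)),('scene',S(437,163),(-.124,'c-',.088)),('scene',S(603,184),(-.202,'c-',.088)),
('scene',S(40,314),('b1','w+','h')),('scene',S(688,408),('b0','w+','h')),('scene',S(703,300),('b0','w-','h')),
('side',D(345,520),('b0','w+','h')),('side',D(467,550),('b0','w-','h')),('side',D(585,130),('b1','w-','h')),
]
def pred(p):
    x,y,a,cw,b0,h=p;out=[]
    for c,uv,X in obs:
        X=list(X)
        m={'b0':b0,'b1':b0+.315};X[0]=m.get(X[0],X[0])
        m={'s+':sg*.028,'s-':-sg*.028,'c+':sg*cw,'c-':-sg*cw,'w+':sg*.035,'w-':-sg*.035};X[1]=m.get(X[1],X[1])
        if X[2]=='h':X[2]=h
        W=[x+np.cos(a)*X[0]-np.sin(a)*X[1],y+np.sin(a)*X[0]+np.cos(a)*X[1],X[2]]
        out.append(proj(d[c],W)[0]-uv)
    return np.array(out)
for sg in (1,-1):
    r=least_squares(lambda p:pred(p).ravel(),[.5,-.1,-1.7,.025,-.25,.01],loss='soft_l1')
    print(sg,r.cost,r.x.round(4)); 
    if r.cost<60:print(np.c_[[str(o[0])+str(o[2]) for o in obs],pred(r.x).round(2)])
E
python3 fit.py
```

```text
roll top tri (array([0.48364882, 0.24556427, 0.04780078]), array([ 0.38538094,  0.33576632,  0.33542397, -0.38291168])) z.052 [0.48720901 0.24437753 0.052     ] [0.48325563 0.24851753 0.052     ]
post tip (array([0.48469917, 0.24409007, 0.06602391]), array([ 0.24123204,  0.21199028,  0.20927531, -0.24082735]))
foot [0.49223386 0.24415524 0.012     ] [0.48413256 0.24764731 0.012     ]
roll2 foot-ish top (array([0.62199782, 0.21525867, 0.02511755]), array([ 0.43827967,  0.36808714,  0.44051127, -0.48604415]))
grip top (array([0.54115924, 0.0263033 , 0.16806447]), array([ 0.42638225,  0.48510271,  0.40853119, -0.60349929])) at z [0.53638167 0.02425666 0.165     ] [0.54230354 0.0260203  0.165     ]
trig top (array([ 0.54490069, -0.00894014,  0.1610395 ]), array([ 0.72094816,  0.84300608,  0.70108217, -1.06455925]))
jaw top ctr [ 0.55352709 -0.07398311  0.058     ] [ 0.54119495 -0.07333047  0.058     ]
1 6.4096516952277165 [ 0.5641 -0.1581 -1.4533  0.0171 -0.2521  0.003 ]
[['scene(-0.185, 0, 0.165)' '-0.07' '1.87']
 ['side(-0.185, 0, 0.165)' '0.0' '-0.12']
 ['scene(-0.149, 0, 0.159)' '-0.03' '1.95']
 ['side(-0.149, 0, 0.159)' '0.19' '-0.63']
 ["scene(-0.048, 's+', 0.02)" '-0.33' '-0.07']
 ["scene(-0.048, 's-', 0.02)" '1.91' '-0.07']
 ["scene(-0.124, 'c+', 0.088)" '-0.12' '-0.48']
 ["scene(-0.202, 'c+', 0.088)" '-0.69' '-0.15']
 ["scene(-0.124, 'c-', 0.088)" '0.14' '-0.22']
 ["scene(-0.202, 'c-', 0.088)" '0.65' '-0.1']
 ["scene('b1', 'w+', 'h')" '-1.41' '0.26']
 ["scene('b0', 'w+', 'h')" '0.45' '0.04']
 ["scene('b0', 'w-', 'h')" '0.42' '0.07']
 ["side('b0', 'w+', 'h')" '-0.28' '0.53']
 ["side('b0', 'w-', 'h')" '1.17' '0.11']
 ["side('b1', 'w-', 'h')" '0.45' '-0.88']]
-1 175.9747466773171 [ 0.5783 -0.1556 -1.3613 -0.0174 -0.2458 -0.0262]
```

```bash
cat >> h.py <<'E'
from scipy.spatial.transform import Rotation as Ro
def rel(pos,yang):
    """deltas (tool mm, rotvec deg) to a tool-down pose at pos with tool y axis at world angle yang"""
    o=robot.observe();R=Ro.from_quat(o['ee_rot'])
    y=np.array([np.cos(yang),np.sin(yang),0]);z=np.array([0,0,-1.]);x=np.cross(y,z)
    T=Ro.from_matrix(np.c_[x,y,z])
    print('t',round(o['time_s'],2),'d mm',(R.inv().apply(np.array(pos)-o['ee_pos'])*1e3).round(1),'rot',np.degrees((R.inv()*T).as_rotvec()).round(2),'gap',round(o['finger_gap']*85.4,1))
E
python3 -c "
from h import *
rel([.54,-.07,.30],.117)"
```

```text
t 0.15 d mm [ 477.9 -313.7 -103.1] rot [-6.000e-02 -7.000e-02 -7.546e+01] gap 85.5
```

>>> drive_tool(rows=[{"x": 20, "y": -12, "z": -40, "rz": -8}, {"x": 75, "y": -45, "z": -80, "rz": -16}, {"x": 130, "y": -80, "z": -103, "rz": -24}, {"x": 185, "y": -115, "z": -103, "rz": -32}, {"x": 240, "y": -150, "z": -103, "rz": -40}, {"x": 295, "y": -185, "z": -103, "rz": -48}, {"x": 350, "y": -220, "z": -103, "rz": -57}, {"x": 400, "y": -260, "z": -103, "rz": -66}, {"x": 450, "y": -300, "z": -103, "rz": -75.5}, {"x": 478, "y": -314, "z": -103, "rz": -75.5}, {"x": 478, "y": -314, "z": -103, "rz": -75.5}, {"x": 478, "y": -314, "z": -103, "rz": -75.5}])

```text
$.rows[0]: bad value
```

Run:
```python
from h import *
import pickle
c=cam('wrist','w1.png');pickle.dump(c,open('w1.pkl','wb'))
im=cv2.imread('pics/w1.png')
cl=np.array([.5641,-.1581]);a=-1.4533
def W(x,y,z):return [cl[0]+np.cos(a)*x-np.sin(a)*y,cl[1]+np.sin(a)*x+np.cos(a)*y,z]
P={'seat':W(0,0,.02),'grip':W(-.185,0,.165),'trig':W(-.144,0,.159),'roll':[.485,.246,.052]}
for k,v in P.items(): print(k,proj(c,v).round(1))
print(np.array(c['R']).round(3),robot.observe()['ee_pos'],robot.observe()['qvel'].round(3))
```

```text
seat [[ -35.4 -564. ]]
grip [[-1666.2 -2187.6]]
trig [[-1277.4 -1894.8]]
roll [[-980.7 -918.7]]
[[ 0.364 -0.932 -0.   ]
 [-0.892 -0.348  0.289]
 [-0.269 -0.105 -0.957]] [ 0.20827239 -0.53551363  0.19649523] [ 0.001 -0.003 -0.003  0.     0.    -0.002]
```

View pics/w1.png

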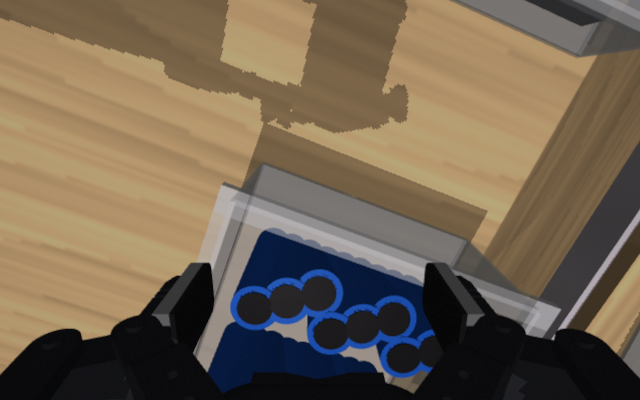

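The call was refused because each row needs all its fields. Nothing moved.

>>> drive_tool(rows=[{"x": 20, "y": -12, "z": -40, "rx": 0, "ry": 0, "rz": -8, "claw": 85}, {"x": 75, "y": -45, "z": -80, "rx": 0, "ry": 0, "rz": -16, "claw": 85}, {"x": 130, "y": -80, "z": -103, "rx": 0, "ry": 0, "rz": -24, "claw": 85}, {"x": 185, "y": -115, "z": -103, "rx": 0, "ry": 0, "rz": -32, "claw": 85}, {"x": 240, "y": -150, "z": -103, "rx": 0, "ry": 0, "rz": -40, "claw": 85}, {"x": 295, "y": -185, "z": -103, "rx": 0, "ry": 0, "rz": -48, "claw": 85}, {"x": 350, "y": -220, "z": -103, "rx": 0, "ry": 0, "rz": -57, "claw": 85}, {"x": 400, "y": -260, "z": -103, "rx": 0, "ry": 0, "rz": -66, "claw": 85}, {"x": 450, "y": -300, "z": -103, "rx": 0, "ry": 0, "rz": -75.5, "claw": 85}, {"x": 478, "y": -314, "z": -103, "rx": 0, "ry": 0, "rz": -75.5, "claw": 85}, {"x": 478, "y": -314, "z": -103, "rx": 0, "ry": 0, "rz": -75.5, "claw": 85}, {"x": 478, "y": -314, "z": -103, "rx": 0, "ry": 0, "rz": -75.5, "claw": 85}], grip_force=30)

```text
time_s: 1.7
ee_pos: [0.5398, -0.0702, 0.2998]
ee_rot: [0.664, 0.748, -0.0, -0.0]
ft_force: [0.1, -0.3, -0.2]
finger_gap: 0.994
```

```bash
cat > look.py <<'E'
from h import *
import pickle,sys
n=sys.argv[1]
c=cam('wrist',n+'.png');pickle.dump(c,open(n+'.pkl','wb'))
cl=np.array([.5641,-.1581]);a=-1.4533
def W(x,y,z):return [cl[0]+np.cos(a)*x-np.sin(a)*y,cl[1]+np.sin(a)*x+np.cos(a)*y,z]
P={'seat':W(0,0,.02),'grip':W(-.185,0,.165),'trig':W(-.144,0,.159),'roll':[.485,.246,.052]}
for k,v in P.items(): print(k,proj(c,v).round(1))
o=robot.observe();print(o['time_s'],o['ee_pos'].round(4),o['qvel'].round(3),o['ft_force'].round(1))
E
python3 look.py w2
```

```text
seat [[327.3 219.8]]
grip [[333.9  66.9]]
trig [[332.9 117.8]]
roll [[ 299.1 -182. ]]
1.75 [ 0.5396 -0.0708  0.2999] [-0.019 -0.009  0.005  0.002  0.001 -0.   ] [-1.  -0.2  0.3]
```

View pics/w2.png

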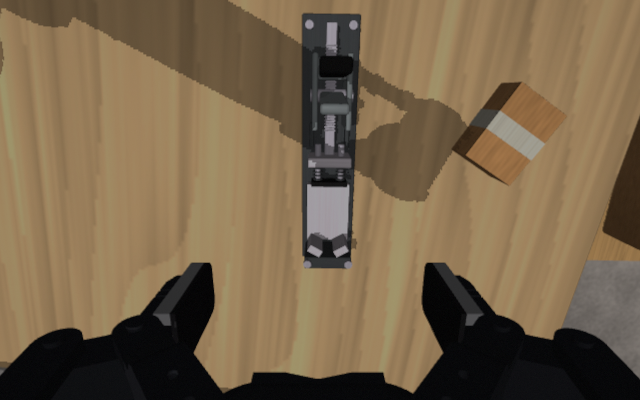

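Wrist view shows the whole clamp upright in the picture: grip top at about (336,66), jaw plate (329,162), vee (327,245). Enlarging it.

Run:
```python
import cv2
a=cv2.imread('pics/w2.png')
def crop(im,x,y,w,h,s,n):
    cv2.imwrite('pics/'+n,cv2.resize(im[y:y+h,x:x+w],None,fx=s,fy=s,interpolation=cv2.INTER_CUBIC))
crop(a,290,5,85,120,5,'w2a.png');crop(a,290,145,85,130,4.6,'w2b.png')
```

```text
(no output)
```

View pics/w2a.png

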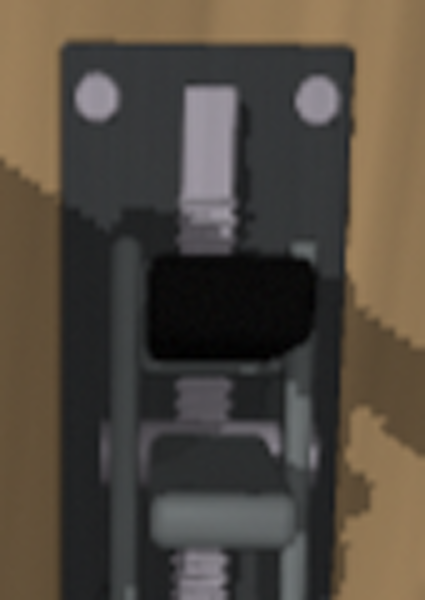

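View pics/w2b.png

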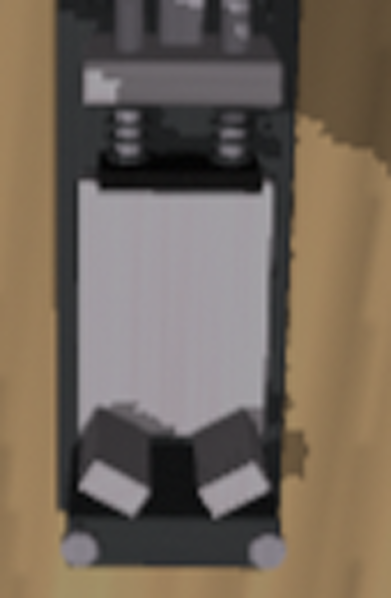

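Run:
```python
from h import *
import pickle
c=pickle.load(open('w2.pkl','rb'))
A=lambda x,y:(290+x/5-.4,5+y/5-.4);B=lambda x,y:(290+x/4.6-.4,145+y/4.6-.4)
cl=np.array([.5641,-.1581]);a=-1.4533
def show(n,uv,z):
    p=pix2plane(c,*uv,z)[:2]-cl; Rm=np.array([[np.cos(a),np.sin(a)],[-np.sin(a),np.cos(a)]])
    print(n,(Rm@p*1e3).round(1))
show('base far L',A(62,47),.004);show('base far R',A(350,47),.004);show('base vee L',B(62,565),.004);show('base vee R',B(285,565),.004)
show('seat L 250',B(78,250),.02);show('seat R 250',B(270.5,250),.02);show('seat L400',B(78,400),.02);show('seat R400',B(266,400),.02)
show('vee apex',B(173,503),.062)
show('vee L in/out',B(150,490),.062);show('',B(97,460),.062);show('vee R',B(197,490),.062);show('',B(250,458),.062)
show('trig outer top L',A(150,540),.159);show('R',A(297,540),.159)
show('grip top L',A(148,258),.165);show('grip top R',A(270,258),.165);show('grip bot',A(148,360),.165);show('grip bot',A(270,360),.165)
show('pad face L top',B(98,186),.054);show('pad face R top',B(262,186),.054)
show('jaw plate front L',B(84,104),.058);show('R',B(281,104),.058)
```

```text
base far L [-254.3  -32.2]
base far R [-254.4   36.3]
base vee L [ 79.7 -34.2]
base vee R [79.5 36.6]
seat L 250 [-29.4 -27.9]
seat R 250 [-29.5  27.8]
seat L400 [ 17.1 -28.2]
seat R400 [17.  27.7]
vee apex [30.7 -0.9]
vee L in/out [26.8 -7.2]
 [ 17.9 -21.7]
vee R [26.8  5.7]
 [17.2 20. ]
trig outer top L [-148.4  -11.5]
R [-148.4   13.8]
grip top L [-193.1  -12. ]
grip top R [-193.1    7.7]
grip bot [-177.5  -12. ]
grip bot [-177.5    8.1]
pad face L top [-57.2 -21.4]
pad face R top [-57.3  22. ]
jaw plate front L [-80.  -24.8]
R [-80.1  26. ]
```

```bash
python3 -c "
from h import *
rel([.484,.246,.16],.117)"
```

```text
t 1.75 d mm [321.2 -18.2 139.8] rot [-0.04  0.01 -0.01] gap 84.7
```

>>> drive_tool(rows=[{"x": 40, "y": -3, "z": 0, "rx": 0, "ry": 0, "rz": 0, "claw": 85}, {"x": 100, "y": -6, "z": 0, "rx": 0, "ry": 0, "rz": 0, "claw": 85}, {"x": 160, "y": -9, "z": 0, "rx": 0, "ry": 0, "rz": 0, "claw": 85}, {"x": 220, "y": -12, "z": 20, "rx": 0, "ry": 0, "rz": 0, "claw": 85}, {"x": 270, "y": -15, "z": 60, "rx": 0, "ry": 0, "rz": 0, "claw": 85}, {"x": 310, "y": -18, "z": 110, "rx": 0, "ry": 0, "rz": 0, "claw": 85}, {"x": 321, "y": -18, "z": 140, "rx": 0, "ry": 0, "rz": 0, "claw": 85}, {"x": 321, "y": -18, "z": 140, "rx": 0, "ry": 0, "rz": 0, "claw": 85}, {"x": 321, "y": -18, "z": 140, "rx": 0, "ry": 0, "rz": 0, "claw": 85}])

```text
time_s: 2.88
ee_pos: [0.486, 0.2454, 0.162]
ee_rot: [0.665, 0.747, 0.001, 0.001]
ft_force: [0.0, -0.3, 0.2]
finger_gap: 0.996
```

```bash
python3 look.py w3; python3 -c "
import cv2
a=cv2.imread('pics/w3.png');cv2.imwrite('pics/w3a.png',cv2.resize(a[100:400,140:500],None,fx=2,fy=2,interpolation=cv2.INTER_CUBIC))"
```

```text
seat [[341.1 499.5]]
grip [[359.3 535.2]]
trig [[356.6 563.1]]
roll [[315.1 186.2]]
2.925 [0.4864 0.2456 0.1625] [ 0.004 -0.005 -0.004  0.002 -0.003  0.002] [0.1 0.2 0.2]
```

View pics/w3a.png

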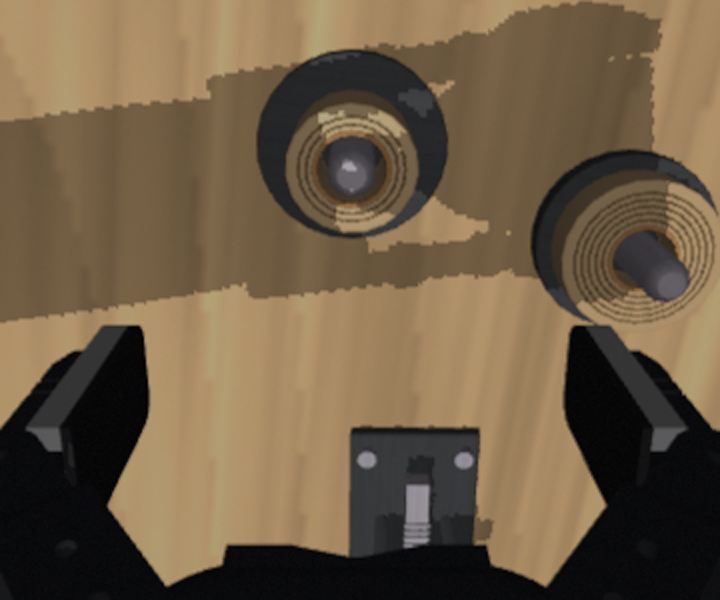

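Run:
```python
from h import *
import pickle
c=pickle.load(open('w3.pkl','rb'))
p=pix2plane(c,316.3,184.8,.052);print(p,pix2plane(c,315.8,171.3,.012),'tip',pix2plane(c,140+352/2,100+172/2,.062),'roll2',pix2plane(c,140+640/2,100+250/2,.032))
rel([p[0],p[1],.017],.117)
```

```text
[0.48583859 0.24732526 0.052     ] [0.48501506 0.25000958 0.012     ] tip [0.48543141 0.24884666 0.062     ] roll2 [0.62132966 0.21987847 0.032     ]
t 2.92 d mm [  1.8  -0.9 145.5] rot [ 0.22 -0.01 -0.08] gap 85.1
```

>>> drive_tool(rows=[{"x": 2.5, "y": -1, "z": 40, "rx": 0, "ry": 0, "rz": 0, "claw": 85}, {"x": 2.5, "y": -1, "z": 90, "rx": 0, "ry": 0, "rz": 0, "claw": 85}, {"x": 2.5, "y": -1, "z": 130, "rx": 0, "ry": 0, "rz": 0, "claw": 85}, {"x": 2.5, "y": -1, "z": 145, "rx": 0, "ry": 0, "rz": 0, "claw": 85}, {"x": 2.5, "y": -1, "z": 145, "rx": 0, "ry": 0, "rz": 0, "claw": 85}, {"x": 2.5, "y": -1, "z": 145, "rx": 0, "ry": 0, "rz": 0, "claw": 65}, {"x": 2.5, "y": -1, "z": 145, "rx": 0, "ry": 0, "rz": 0, "claw": 50}, {"x": 2.5, "y": -1, "z": 145, "rx": 0, "ry": 0, "rz": 0, "claw": 45}, {"x": 2.5, "y": -1, "z": 145, "rx": 0, "ry": 0, "rz": 0, "claw": 45}, {"x": 2.5, "y": -1, "z": 145, "rx": 0, "ry": 0, "rz": 0, "claw": 45}], grip_force=35)

```text
time_s: 4.18
ee_pos: [0.4835, 0.2491, 0.0156]
ee_rot: [0.664, 0.748, 0.0, 0.0]
ft_force: [-0.2, 0.2, 4.0]
finger_gap: 0.53
```

```bash
python3 look.py w4
```

```text
seat [[353.5 688.8]]
grip [[ 414.9 1086. ]]
trig [[ 401.7 1069.7]]
roll [[318.1 278.7]]
4.225 [0.4836 0.2491 0.0156] [-0.002  0.002 -0.001  0.001  0.001  0.001] [-0.3  0.3  4.1]
```

View pics/w4.png

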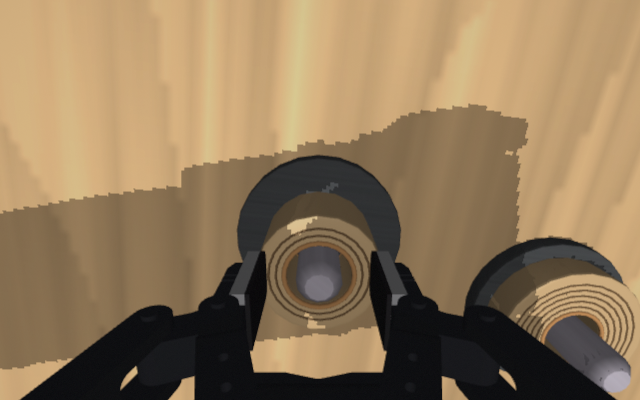

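>>> drive_tool(rows=[{"x": 0, "y": 0, "z": 0, "rx": 0, "ry": 0, "rz": 0, "claw": 35}, {"x": 0, "y": 0, "z": 0, "rx": 0, "ry": 0, "rz": 0, "claw": 30}, {"x": 0, "y": 0, "z": 0, "rx": 0, "ry": 0, "rz": 0, "claw": 30}], grip_force=35)

```text
time_s: 4.6
ee_pos: [0.4843, 0.2495, 0.0173]
ee_rot: [0.664, 0.748, 0.001, 0.0]
ft_force: [-4.2, -1.1, 15.0]
finger_gap: 0.355
```

```bash
python3 look.py w5;  python3 -c "
import cv2
a=cv2.imread('pics/w5.png');cv2.imwrite('pics/w5a.png',cv2.resize(a[150:370,210:430],None,fx=2.7,fy=2.7,interpolation=cv2.INTER_CUBIC))"
```

```text
seat [[352.4 686. ]]
grip [[ 411.5 1072.5]]
trig [[ 398.9 1058.2]]
roll [[316.4 277.2]]
4.65 [0.4843 0.2495 0.0173] [-0.     0.001  0.     0.001  0.001 -0.001] [-5.2 -0.6 14.1]
```

View pics/w5a.png

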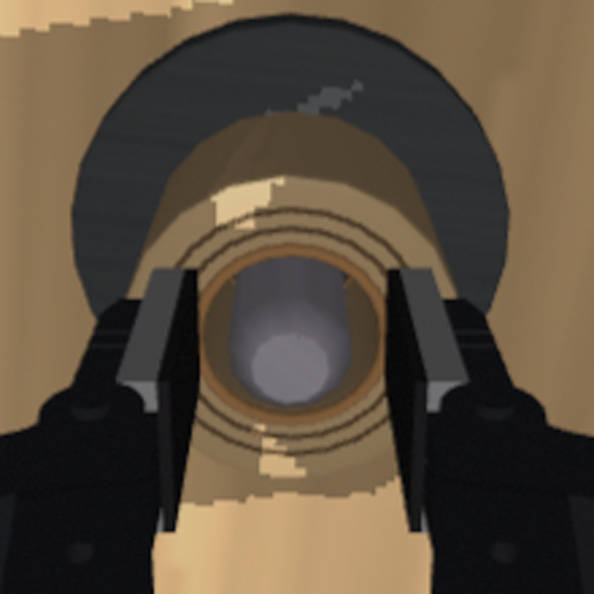

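```bash
python3 - <<'E'
from plant import robot
print([a for a in dir(robot) if not a.startswith('_')]); print(robot.hold_point_z)
E
python3 - <<'E'
from h import *
import pickle
for n in ('w2','w3','w4','w5'):
    c=pickle.load(open(''+n+'.pkl','rb'));print(n,(-np.array(c['R']).T@np.array(c['t'])).round(4))
cam('scene','s5.png');cam('side','d5.png')
for n in 'sd':
    a=cv2.imread(f'pics/{n}5.png'); x,y=(400,130) if n=='s' else (240,215)
    cv2.imwrite(f'pics/{n}5a.png',cv2.resize(a[y:y+140,x:x+140],None,fx=4,fy=4,interpolation=cv2.INTER_CUBIC))
E
```

```text
['IKError', 'hand_in', 'hold_point_z', 'observe', 'read_camera']
0.0187
w2 [0.5319 0.0044 0.4767]
w3 [0.4777 0.3199 0.3389]
w4 [0.4755 0.3236 0.1926]
w5 [0.476  0.3239 0.1943]
```

View pics/s5a.png

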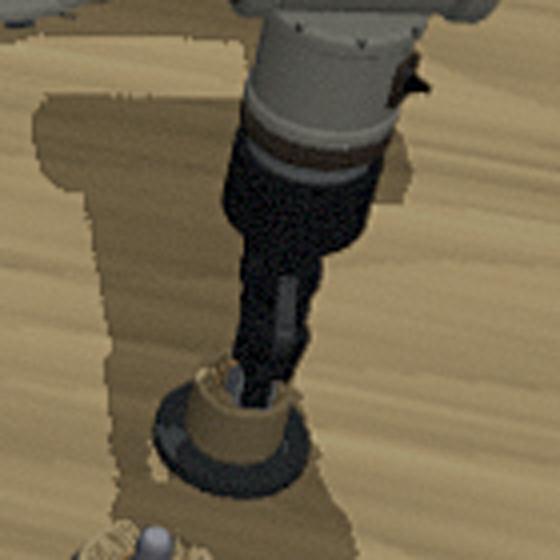

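View pics/d5a.png

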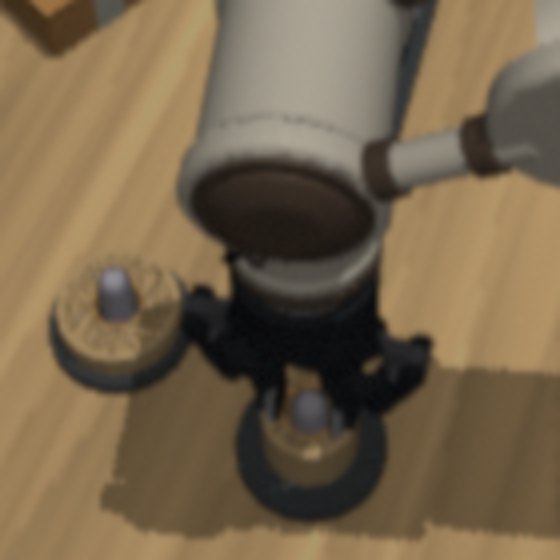

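The picture shows the finger tips standing on the roll's top, about 36 mm higher than the reported TCP implies, and the 15 N upward force agrees. I'll lift, open, and go down about 37 mm lower than planned.

>>> drive_tool(rows=[{"x": 0, "y": 0, "z": -15, "rx": 0, "ry": 0, "rz": 0, "claw": 60}, {"x": -1, "y": 0, "z": -20, "rx": 0, "ry": 0, "rz": 0, "claw": 85}, {"x": -1, "y": 0, "z": -20, "rx": 0, "ry": 0, "rz": 0, "claw": 85}, {"x": -1, "y": 0, "z": -20, "rx": 0, "ry": 0, "rz": 0, "claw": 85}, {"x": -1, "y": 0, "z": -20, "rx": 0, "ry": 0, "rz": 0, "claw": 85}])

```text
time_s: 5.38
ee_pos: [0.4829, 0.2479, 0.0346]
ee_rot: [0.664, 0.747, -0.0, -0.0]
ft_force: [0.6, -0.2, -0.8]
finger_gap: 0.995
```

```bash
python3 look.py w6;  python3 -c "
import cv2
a=cv2.imread('pics/w6.png');cv2.imwrite('pics/w6a.png',cv2.resize(a[120:400,150:490],None,fx=2,fy=2,interpolation=cv2.INTER_CUBIC))"
```

```text
seat [[352.5 654.7]]
grip [[403.5 949.1]]
trig [[393.3 950.7]]
roll [[319.6 257.2]]
5.425 [0.483  0.2479 0.0346] [-0.001 -0.001 -0.004 -0.001  0.003  0.   ] [-0.1  0.2 -0.1]
```

View pics/w6a.png

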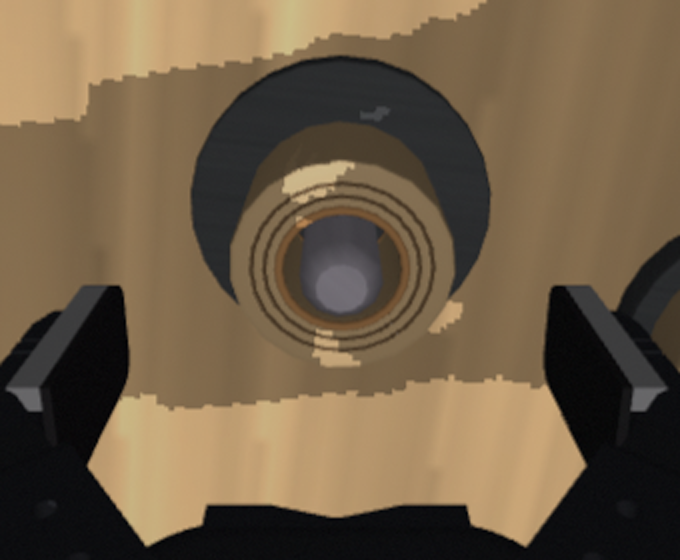

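Run:
```python
from h import *
import pickle
c=pickle.load(open('w6.pkl','rb'))
p=pix2plane(c,320.8,252,.052);print(p)
rel([p[0],p[1],-.018],.117)
```

```text
[0.48523102 0.24884278 0.052     ]
t 5.42 d mm [ 0.7  2.4 52.6] rot [-0.05  0.01  0.04] gap 85.0
```

>>> drive_tool(rows=[{"x": 1, "y": 2, "z": 25, "rx": 0, "ry": 0, "rz": 0, "claw": 85}, {"x": 1, "y": 2, "z": 43, "rx": 0, "ry": 0, "rz": 0, "claw": 85}, {"x": 1, "y": 2, "z": 52, "rx": 0, "ry": 0, "rz": 0, "claw": 85}, {"x": 1, "y": 2, "z": 52, "rx": 0, "ry": 0, "rz": 0, "claw": 75}, {"x": 1, "y": 2, "z": 52, "rx": 0, "ry": 0, "rz": 0, "claw": 60}, {"x": 1, "y": 2, "z": 52, "rx": 0, "ry": 0, "rz": 0, "claw": 48}, {"x": 1, "y": 2, "z": 52, "rx": 0, "ry": 0, "rz": 0, "claw": 48}, {"x": 1, "y": 2, "z": 52, "rx": 0, "ry": 0, "rz": 0, "claw": 48}], grip_force=35)

```text
time_s: 6.42
ee_pos: [0.4861, 0.2495, -0.0158]
ee_rot: [0.664, 0.747, 0.001, 0.0]
ft_force: [-1.3, -0.6, 6.6]
finger_gap: 0.655
```

```bash
python3 look.py w7;  python3 -c "
import cv2
a=cv2.imread('pics/w7.png');cv2.imwrite('pics/w7a.png',cv2.resize(a[120:400,150:490],None,fx=2,fy=2,interpolation=cv2.INTER_CUBIC))"
```

```text
seat [[354.2 753.7]]
grip [[ 439.6 1440.2]]
trig [[ 418.3 1357.9]]
roll [[311.2 322.9]]
6.475 [ 0.4861  0.2495 -0.0158] [-0.002  0.001  0.002  0.001 -0.001 -0.   ] [-0.7  0.4  5.8]
```

View pics/w7a.png

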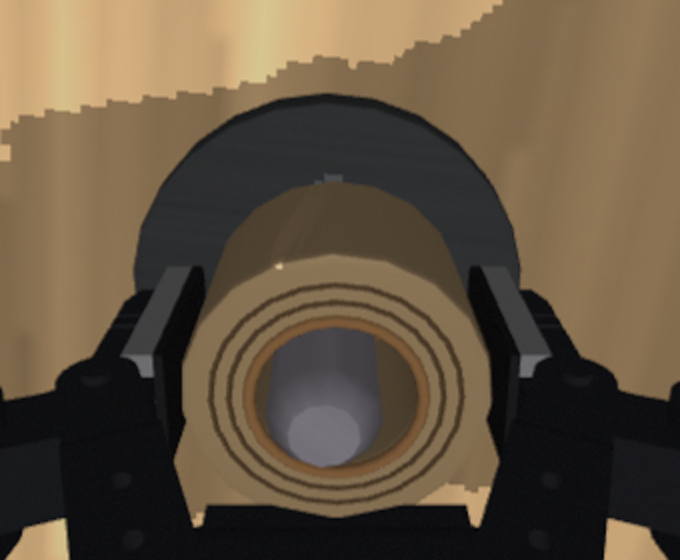

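Run:
```python
from h import *
import pickle
c=pickle.load(open('w7.pkl','rb'))
p=pix2plane(c,318.1,317.1,.052);o=robot.observe();print(p,p-o['ee_pos'],Ro.from_quat(o['ee_rot']).inv().apply(p-o['ee_pos']))
```

```text
[0.48716449 0.24864172 0.052     ] [ 0.00105921 -0.000845    0.06780949] [-0.00094293  0.00107259 -0.06780799]
```

>>> drive_tool(rows=[{"x": 0, "y": 0, "z": -15, "rx": 0, "ry": 0, "rz": 0, "claw": 48}, {"x": 0, "y": 0, "z": -40, "rx": 0, "ry": 0, "rz": 0, "claw": 48}, {"x": 0, "y": 0, "z": -80, "rx": 0, "ry": 0, "rz": 0, "claw": 48}, {"x": 0, "y": 0, "z": -130, "rx": 0, "ry": 0, "rz": 0, "claw": 48}, {"x": 0, "y": 0, "z": -175, "rx": 0, "ry": 0, "rz": 0, "claw": 48}, {"x": 0, "y": 0, "z": -190, "rx": 0, "ry": 0, "rz": 0, "claw": 48}, {"x": 0, "y": 0, "z": -190, "rx": 0, "ry": 0, "rz": 0, "claw": 48}])

```text
time_s: 7.35
ee_pos: [0.4853, 0.2493, 0.1733]
ee_rot: [0.664, 0.747, 0.0, 0.0]
ft_force: [0.4, -0.2, -1.5]
finger_gap: 0.654
```

```bash
python3 look.py w8
python3 - <<'E'
from h import *
cl=np.array([.5641,-.1581]);a=-1.4533
for x in (-.007,):
    rel([cl[0]+np.cos(a)*x,cl[1]+np.sin(a)*x,.175],.117)
E
```

```text
seat [[340.2 492.2]]
grip [[357.1 521. ]]
trig [[354.6 548.6]]
roll [[315.7 187.4]]
7.4 [0.4843 0.249  0.1716] [-0.001  0.023  0.027  0.002 -0.001  0.001] [-0.3 -1.3 -2.4]
t 7.4 d mm [-406.6   31.5   -3.4] rot [-0.13  0.02  0.04] gap 55.9
```

View pics/w8.png

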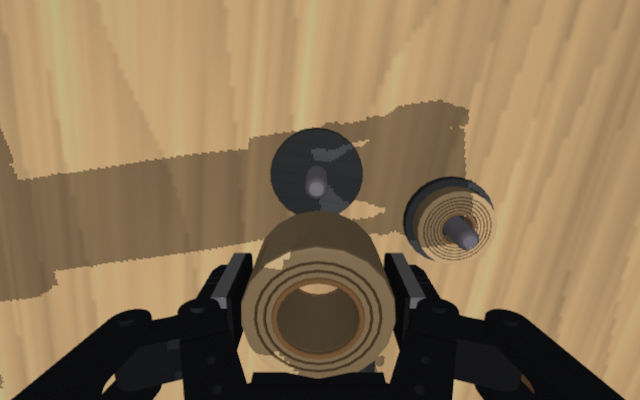

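>>> drive_tool(rows=[{"x": -30, "y": 2, "z": -3, "rx": 0, "ry": 0, "rz": 0, "claw": 48}, {"x": -85, "y": 6, "z": -3, "rx": 0, "ry": 0, "rz": 0, "claw": 48}, {"x": -140, "y": 11, "z": -3, "rx": 0, "ry": 0, "rz": 0, "claw": 48}, {"x": -195, "y": 15, "z": -3, "rx": 0, "ry": 0, "rz": 0, "claw": 48}, {"x": -250, "y": 19, "z": -3, "rx": 0, "ry": 0, "rz": 0, "claw": 48}, {"x": -305, "y": 23, "z": -3, "rx": 0, "ry": 0, "rz": 0, "claw": 48}, {"x": -355, "y": 27, "z": -3, "rx": 0, "ry": 0, "rz": 0, "claw": 48}, {"x": -390, "y": 29, "z": -3, "rx": 0, "ry": 0, "rz": 0, "claw": 48}, {"x": -405.5, "y": 30.5, "z": 20, "rx": 0, "ry": 0, "rz": 0, "claw": 48}, {"x": -405.5, "y": 30.5, "z": 70, "rx": 0, "ry": 0, "rz": 0, "claw": 48}, {"x": -405.5, "y": 30.5, "z": 115, "rx": 0, "ry": 0, "rz": 0, "claw": 48}, {"x": -405.5, "y": 30.5, "z": 115, "rx": 0, "ry": 0, "rz": 0, "claw": 48}])

```text
time_s: 8.9
ee_pos: [0.5575, -0.1472, 0.0513]
ee_rot: [0.664, 0.747, -0.002, -0.007]
ft_force: [-0.9, 0.0, -1.5]
finger_gap: 0.656
```

```bash
python3 look.py w9
python3 - <<'E'
from h import *
cl=np.array([.5641,-.1581]);a=-1.4533
o=robot.observe();p=o['ee_pos'][:2]-cl;print((np.array([[np.cos(a),np.sin(a)],[-np.sin(a),np.cos(a)]])@p*1e3).round(1))
rel([.5641,-.1581,-.008],.117)
E
```

```text
seat [[325.2 237.2]]
grip [[  352.6 -1035.8]]
trig [[ 340.7 -341.6]]
roll [[  196.8 -1463.8]]
8.95 [ 0.5604 -0.1485  0.055 ] [ 0.003 -0.057 -0.072  0.001 -0.002 -0.001] [ 0.4  0.1 -1. ]
[-9.9 -2.5]
t 8.95 d mm [-10.2   2.9  62.9] rot [-0.35 -0.23  0.04] gap 55.9
```

View pics/w9.png

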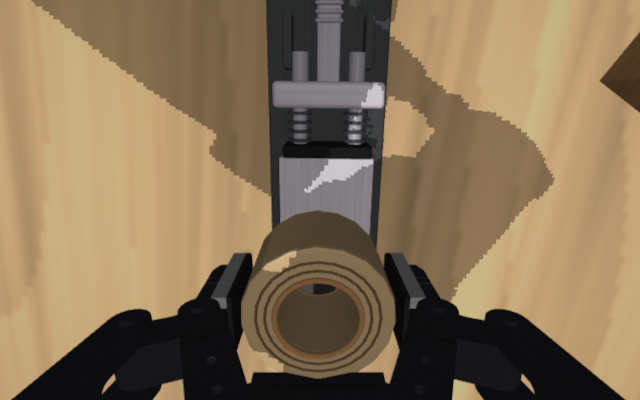

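>>> drive_tool(rows=[{"x": 0, "y": 0, "z": 0, "rx": 0, "ry": 0, "rz": 0, "claw": 48}, {"x": 0, "y": 0, "z": 0, "rx": 0, "ry": 0, "rz": 0, "claw": 48}])

```text
time_s: 9.2
ee_pos: [0.5647, -0.1506, 0.0604]
ee_rot: [0.664, 0.748, 0.001, 0.002]
ft_force: [-0.2, 0.2, -2.3]
finger_gap: 0.653
```

```bash
cat > rp.py <<'E'
from h import *
cl=np.array([.5641,-.1581]);a=-1.4533
def CL(p):return np.array([[np.cos(a),np.sin(a)],[-np.sin(a),np.cos(a)]])@(np.array(p)[:2]-cl)*1e3
if __name__=='__main__':
    o=robot.observe();print('clamp xy of TCP',CL(o['ee_pos']).round(1),o['ee_pos'].round(4),Ro.from_quat(o['ee_rot']).as_matrix()[:,2].round(4),o['ft_force'].round(1))
E
python3 look.py w10; python3 rp.py;python3 -c "
import cv2
a=cv2.imread('pics/w10.png');cv2.imwrite('pics/w10a.png',cv2.resize(a[70:400,150:490],None,fx=1.8,fy=1.8,interpolation=cv2.INTER_CUBIC))"
```

```text
seat [[313.8 225.2]]
grip [[ 301.8 -888.6]]
trig [[ 306.2 -312.6]]
roll [[  172.4 -1422.6]]
9.25 [ 0.5645 -0.1505  0.0601] [-0.     0.004  0.009 -0.    -0.002  0.   ] [-0.4  0.3 -1.5]
clamp xy of TCP [-7.5  1.2] [ 0.5645 -0.1505  0.0601] [ 0.0031 -0.0016 -1.    ] [-0.4  0.3 -1.5]
```

View pics/w10a.png

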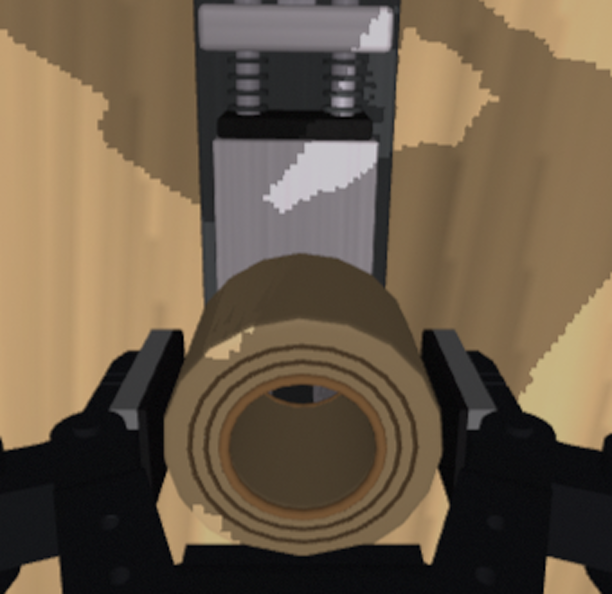

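Run:
```python
from rp import *
import pickle
c=pickle.load(open('w10.pkl','rb'))
g=lambda x,y:(150+x/1.8-.3,70+y/1.8-.3)
for n,x,y,z in [('seatL',212.5,170,.02),('seatR',378,170,.02),('seatL',215.5,270,.02),('seatR',385,270,.02),('padfaceL',216,138,.054),('padfaceR',372,138,.054),('jawL',200,50,.058),('jawR',391,50,.058),('rolltop',302,437,.1285)]:
    print(n,CL(pix2plane(c,*g(x,y),z)).round(1))
print(proj(c,robot.observe()['ee_pos']+[0,0,.068]))
```

```text
seatL [-40.  -28.2]
seatR [-40.1  28.3]
seatL [ -3.8 -28.6]
seatR [-3.8 32.1]
padfaceL [-55.9 -22.2]
padfaceR [-56.   22.1]
jawL [-79.9 -25.1]
jawR [-80.   25.9]
rolltop [-8.7  2.1]
[[315.12712011 314.66288758]]
```

>>> drive_tool(rows=[{"x": -1.5, "y": -2, "z": 20, "rx": 0, "ry": 0, "rz": 0, "claw": 48}, {"x": -1.5, "y": -2, "z": 45, "rx": 0, "ry": 0, "rz": 0, "claw": 48}, {"x": -1.5, "y": -2, "z": 60, "rx": 0, "ry": 0, "rz": 0, "claw": 48}, {"x": -1.5, "y": -2, "z": 66, "rx": 0, "ry": 0, "rz": 0, "claw": 48}, {"x": -1.5, "y": -2, "z": 67, "rx": 0, "ry": 0, "rz": 0, "claw": 48}, {"x": -1.5, "y": -2, "z": 67, "rx": 0, "ry": 0, "rz": 0, "claw": 48}])

```text
time_s: 10.0
ee_pos: [0.5621, -0.152, -0.0078]
ee_rot: [0.664, 0.748, 0.0, 0.001]
ft_force: [-1.2, 0.5, 3.3]
finger_gap: 0.656
```

```bash
python3 look.py w11; python3 rp.py;python3 -c "
import cv2
a=cv2.imread('pics/w11.png');cv2.imwrite('pics/w11a.png',cv2.resize(a[70:400,150:490],None,fx=1.8,fy=1.8,interpolation=cv2.INTER_CUBIC))"
```

```text
seat [[318.5 275.4]]
grip [[ 305.7 1572.3]]
trig [[ 284.1 2836.6]]
roll [[ -346.5 -7504. ]]
10.05 [ 0.5621 -0.152  -0.0078] [ 0.  0. -0.  0. -0.  0.] [-2.   1.3  4.6]
clamp xy of TCP [-6.3 -1.3] [ 0.5621 -0.152  -0.0078] [ 1.5e-03 -7.0e-04 -1.0e+00] [-2.   1.3  4.6]
```

View pics/w11a.png

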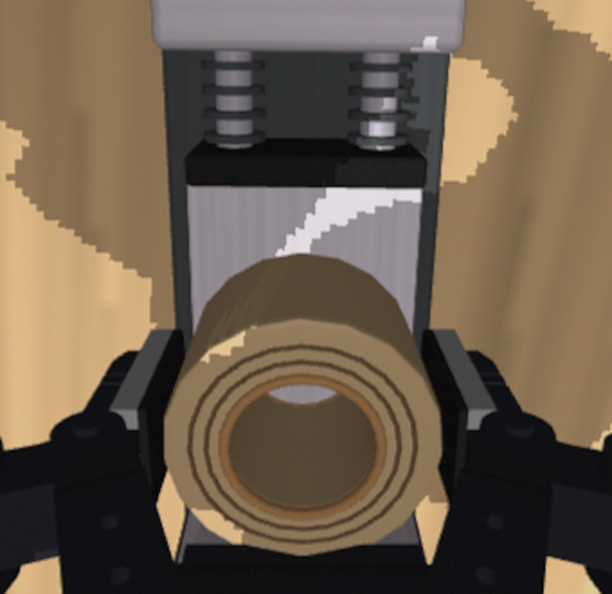

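Seated: the roll is centred between the seat edges, and about 6 N of contact force has appeared at the expected height. Releasing and rising.

>>> drive_tool(rows=[{"x": 0, "y": 0, "z": 0, "rx": 0, "ry": 0, "rz": 0, "claw": 62}, {"x": 0, "y": 0, "z": 0, "rx": 0, "ry": 0, "rz": 0, "claw": 75}, {"x": 0, "y": 0, "z": 0, "rx": 0, "ry": 0, "rz": 0, "claw": 85}, {"x": 0, "y": 0, "z": 0, "rx": 0, "ry": 0, "rz": 0, "claw": 85}, {"x": 0, "y": 0, "z": -20, "rx": 0, "ry": 0, "rz": 0, "claw": 85}, {"x": 0, "y": 0, "z": -60, "rx": 0, "ry": 0, "rz": 0, "claw": 85}, {"x": 0, "y": 0, "z": -115, "rx": 0, "ry": 0, "rz": 0, "claw": 85}, {"x": 0, "y": 0, "z": -175, "rx": 0, "ry": 0, "rz": 0, "claw": 85}, {"x": 0, "y": 0, "z": -220, "rx": 0, "ry": 0, "rz": 0, "claw": 85}, {"x": 0, "y": 0, "z": -230, "rx": 0, "ry": 0, "rz": 0, "claw": 85}, {"x": 0, "y": 0, "z": -230, "rx": 0, "ry": 0, "rz": 0, "claw": 85}])

```text
time_s: 11.42
ee_pos: [0.5616, -0.1517, 0.2223]
ee_rot: [0.664, 0.747, 0.0, 0.001]
ft_force: [1.1, -0.1, -0.6]
finger_gap: 0.996
```

```bash
python3 look.py w12; python3 rp.py;python3 -c "
import cv2
a=cv2.imread('pics/w12.png');cv2.imwrite('pics/w12a.png',cv2.resize(a[0:330,200:450],None,fx=1.8,fy=1.8,interpolation=cv2.INTER_CUBIC))"
```

```text
seat [[318.2 171.2]]
grip [[ 319.6 -107.5]]
trig [[319.4 -18.2]]
roll [[ 272.3 -429.4]]
11.475 [ 0.5608 -0.1513  0.2205] [-0.002  0.022  0.027  0.002 -0.003 -0.   ] [-0.6 -0.2 -0.6]
clamp xy of TCP [-7.1 -2.5] [ 0.5608 -0.1513  0.2205] [-1.e-03  5.e-04 -1.e+00] [-0.6 -0.2 -0.6]
```

View pics/w12a.png

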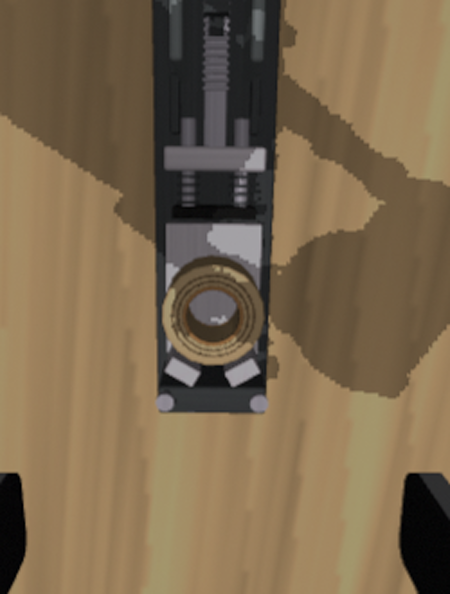

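Run:
```python
from rp import *
x=-.1765
p=[cl[0]+np.cos(a)*x,cl[1]+np.sin(a)*x]
rel([*p,.091],-1.4533);rel([*p,.2],-1.4533)
```

```text
t 11.47 d mm [169.3   2.7 129.6] rot [-7.000e-02  2.000e-02  9.001e+01] gap 85.2
t 11.47 d mm [169.4   2.6  20.6] rot [-7.000e-02  2.000e-02  9.001e+01] gap 85.2
```

>>> drive_tool(rows=[{"x": 10, "y": 0, "z": 0, "rx": 0, "ry": 0, "rz": 9, "claw": 85}, {"x": 30, "y": 0, "z": 0, "rx": 0, "ry": 0, "rz": 19, "claw": 85}, {"x": 55, "y": 1, "z": 0, "rx": 0, "ry": 0, "rz": 29, "claw": 85}, {"x": 80, "y": 1, "z": 0, "rx": 0, "ry": 0, "rz": 39, "claw": 85}, {"x": 105, "y": 2, "z": 0, "rx": 0, "ry": 0, "rz": 49, "claw": 85}, {"x": 130, "y": 2, "z": 0, "rx": 0, "ry": 0, "rz": 59, "claw": 85}, {"x": 150, "y": 2.5, "z": 0, "rx": 0, "ry": 0, "rz": 69, "claw": 85}, {"x": 165, "y": 2.5, "z": 0, "rx": 0, "ry": 0, "rz": 79, "claw": 85}, {"x": 169, "y": 2.5, "z": 0, "rx": 0, "ry": 0, "rz": 90, "claw": 85}, {"x": 169, "y": 2.5, "z": 20, "rx": 0, "ry": 0, "rz": 90, "claw": 85}, {"x": 169, "y": 2.5, "z": 20, "rx": 0, "ry": 0, "rz": 90, "claw": 85}, {"x": 169, "y": 2.5, "z": 20, "rx": 0, "ry": 0, "rz": 90, "claw": 85}])

```text
time_s: 12.98
ee_pos: [0.5434, 0.0165, 0.2005]
ee_rot: [0.998, 0.059, -0.001, -0.0]
ft_force: [0.2, 0.4, -0.4]
finger_gap: 0.994
```

```bash
python3 look.py w13; python3 rp.py
python3 - <<'E'
from rp import *
x=-.1765
rel([cl[0]+np.cos(a)*x,cl[1]+np.sin(a)*x,.091],-1.4533)
E
```

```text
seat [[491.9 169.4]]
grip [[304.8 216.7]]
trig [[368.8 213.6]]
roll [[ 72.6 207.8]]
13.025 [0.5439 0.0164 0.2011] [-0.001 -0.008 -0.011  0.001 -0.002  0.002] [ 1.1  0.3 -0.2]
clamp xy of TCP [-175.7    0.4] [0.5439 0.0164 0.2011] [-4.e-04  1.e-04 -1.e+00] [ 1.1  0.3 -0.2]
t 13.03 d mm [ -0.3  -0.8 110.1] rot [-0.01  0.02  0.01] gap 85.0
```

View pics/w13.png

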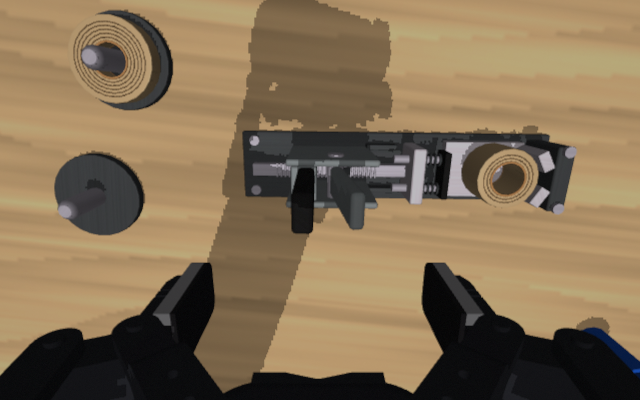

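>>> drive_tool(rows=[{"x": 0, "y": -1, "z": 40, "rx": 0, "ry": 0, "rz": 0, "claw": 85}, {"x": 0, "y": -1, "z": 85, "rx": 0, "ry": 0, "rz": 0, "claw": 85}, {"x": 0, "y": -1, "z": 110, "rx": 0, "ry": 0, "rz": 0, "claw": 85}, {"x": 0, "y": -1, "z": 110, "rx": 0, "ry": 0, "rz": 0, "claw": 80}, {"x": 0, "y": -1, "z": 110, "rx": 0, "ry": 0, "rz": 0, "claw": 75}])

```text
time_s: 13.65
ee_pos: [0.5451, 0.0172, 0.0929]
ee_rot: [0.998, 0.059, 0.001, 0.0]
ft_force: [0.0, -0.7, 0.3]
finger_gap: 0.879
```

```bash
python3 look.py w14; python3 rp.py
```

```text
seat [[560.5 202.5]]
grip [[295.7 325.4]]
trig [[411.4 315.1]]
roll [[-32.2 260.6]]
13.7 [0.5454 0.0172 0.0932] [-0.001 -0.004 -0.001 -0.    -0.001 -0.   ] [-0.7 -0.1 -0.2]
clamp xy of TCP [-176.3    2. ] [0.5454 0.0172 0.0932] [ 3.5e-03 -7.0e-04 -1.0e+00] [-0.7 -0.1 -0.2]
```

View pics/w14.png

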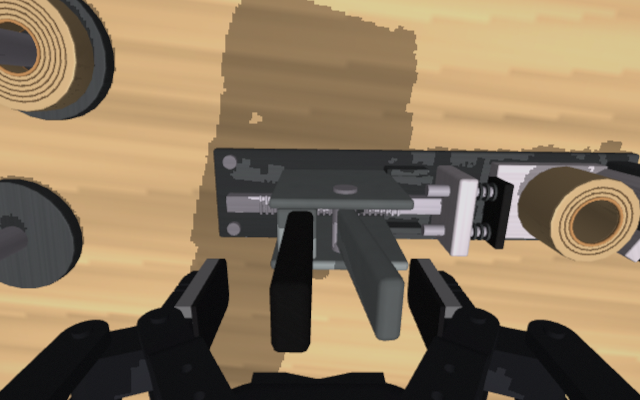

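Both the grip (290,280) and the trigger (375,280) stand between the fingers, and the pad (500,212) and roll are in view. First squeeze.

>>> drive_tool(rows=[{"x": 0, "y": 0, "z": 0, "rx": 0, "ry": 0, "rz": 0, "claw": 62}, {"x": 0, "y": 0, "z": 0, "rx": 0, "ry": 0, "rz": 0, "claw": 50}, {"x": 0, "y": 0, "z": 0, "rx": 0, "ry": 0, "rz": 0, "claw": 38}, {"x": 0, "y": 0, "z": 0, "rx": 0, "ry": 0, "rz": 0, "claw": 26}, {"x": 0, "y": 0, "z": 0, "rx": 0, "ry": 0, "rz": 0, "claw": 26}, {"x": 0, "y": 0, "z": 0, "rx": 0, "ry": 0, "rz": 0, "claw": 26}, {"x": 0, "y": 0, "z": 0, "rx": 0, "ry": 0, "rz": 0, "claw": 26}], grip_force=40)

```text
time_s: 14.58
ee_pos: [0.5458, 0.0183, 0.0946]
ee_rot: [0.998, 0.059, 0.002, -0.0]
ft_force: [-3.7, 7.1, 13.5]
finger_gap: 0.363
```

```bash
python3 look.py w15; python3 rp.py
```

```text
seat [[560.4 203.2]]
grip [[298.8 324.1]]
trig [[412.8 314. ]]
roll [[-27.7 260.6]]
14.625 [0.5458 0.0183 0.0946] [ 0.001 -0.001 -0.     0.     0.002 -0.001] [-3.6  7.2 13.1]
clamp xy of TCP [-177.4    2.5] [0.5458 0.0183 0.0946] [ 4.6e-03  5.0e-04 -1.0e+00] [-3.6  7.2 13.1]
```

View pics/w15.png

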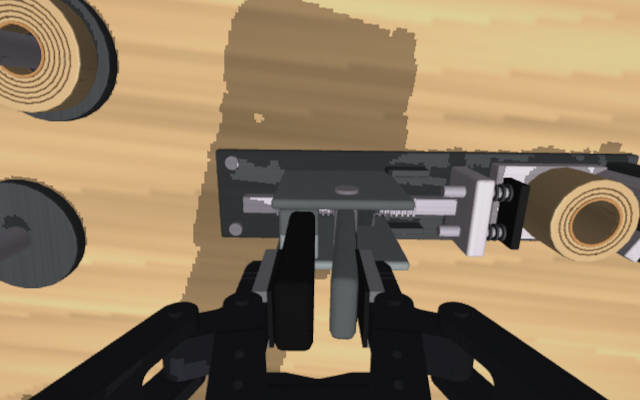

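>>> drive_tool(rows=[{"x": 0, "y": 0, "z": 0, "rx": 0, "ry": 0, "rz": 0, "claw": 50}, {"x": 0, "y": 0, "z": 0, "rx": 0, "ry": 0, "rz": 0, "claw": 70}, {"x": 0, "y": 0, "z": 0, "rx": 0, "ry": 0, "rz": 0, "claw": 72}, {"x": 0, "y": 0, "z": 0, "rx": 0, "ry": 0, "rz": 0, "claw": 72}, {"x": 0, "y": 0, "z": 0, "rx": 0, "ry": 0, "rz": 0, "claw": 72}, {"x": 0, "y": 0, "z": 0, "rx": 0, "ry": 0, "rz": 0, "claw": 50}, {"x": 0, "y": 0, "z": 0, "rx": 0, "ry": 0, "rz": 0, "claw": 38}, {"x": 0, "y": 0, "z": 0, "rx": 0, "ry": 0, "rz": 0, "claw": 26}, {"x": 0, "y": 0, "z": 0, "rx": 0, "ry": 0, "rz": 0, "claw": 26}, {"x": 0, "y": 0, "z": 0, "rx": 0, "ry": 0, "rz": 0, "claw": 26}, {"x": 0, "y": 0, "z": 0, "rx": 0, "ry": 0, "rz": 0, "claw": 26}], grip_force=40)

```text
time_s: 16.0
ee_pos: [0.5448, 0.0182, 0.0932]
ee_rot: [0.998, 0.059, 0.001, -0.0]
ft_force: [-4.0, 4.9, 10.1]
finger_gap: 0.362
```

```bash
python3 look.py w16; python3 rp.py;python3 -c "
import cv2,numpy as np
r=[cv2.resize(cv2.imread(f'pics/w{i}.png')[145:285,400:640],None,fx=2.5,fy=2.5,interpolation=cv2.INTER_CUBIC)[:190+100] for i in (15,16)]
cv2.imwrite('pics/w16a.png',np.vstack(r))"
```

```text
seat [[561.9 202.2]]
grip [[298.5 324.5]]
trig [[413.8 314.2]]
roll [[-30.  259.9]]
16.05 [0.5448 0.0182 0.0932] [ 0.    -0.     0.002 -0.001 -0.001  0.   ] [-4.5  4.7 10.6]
clamp xy of TCP [-177.3    1.5] [0.5448 0.0182 0.0932] [ 2.3e-03  3.0e-04 -1.0e+00] [-4.5  4.7 10.6]
```

View pics/w16a.png

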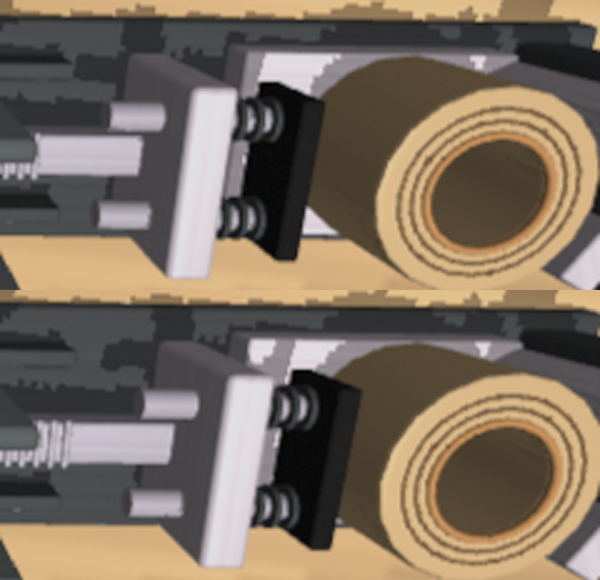

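```bash
cat > jaw.py <<'E'
from rp import *
import pickle,sys
def P(n,x,y,z):
    c=pickle.load(open(n+'.pkl','rb'));return CL(pix2plane(c,400+x/2.5-.3,145+y/2.5-.3,z)).round(1)
if __name__=='__main__':
    for n,pts in {'w15':[(238,92,.058),(208,278,.058),(324,100,.054),(293,260,.054)],'w16':[(274,90,.058),(242,278,.058),(361,100,.054),(328,259,.054)]}.items():
        print(n,[P(n,*p) for p in pts])
E
python3 jaw.py
```

```text
w15 [array([-69.8,  25.3]), array([-70.6, -24.5]), array([-45.9,  22.3]), array([-46.8, -21.2])]
w16 [array([-61.8,  25.1]), array([-62.4, -24.9]), array([-37.6,  21.7]), array([-38.4, -21.3])]
```

>>> drive_tool(rows=[{"x": 0, "y": 0, "z": 0, "rx": 0, "ry": 0, "rz": 0, "claw": 50}, {"x": 0, "y": 0, "z": 0, "rx": 0, "ry": 0, "rz": 0, "claw": 70}, {"x": 0, "y": 0, "z": 0, "rx": 0, "ry": 0, "rz": 0, "claw": 72}, {"x": 0, "y": 0, "z": 0, "rx": 0, "ry": 0, "rz": 0, "claw": 72}, {"x": 0, "y": 0, "z": 0, "rx": 0, "ry": 0, "rz": 0, "claw": 72}, {"x": 0, "y": 0, "z": 0, "rx": 0, "ry": 0, "rz": 0, "claw": 50}, {"x": 0, "y": 0, "z": 0, "rx": 0, "ry": 0, "rz": 0, "claw": 38}, {"x": 0, "y": 0, "z": 0, "rx": 0, "ry": 0, "rz": 0, "claw": 26}, {"x": 0, "y": 0, "z": 0, "rx": 0, "ry": 0, "rz": 0, "claw": 26}, {"x": 0, "y": 0, "z": 0, "rx": 0, "ry": 0, "rz": 0, "claw": 26}, {"x": 0, "y": 0, "z": 0, "rx": 0, "ry": 0, "rz": 0, "claw": 26}], grip_force=40)

```text
time_s: 17.42
ee_pos: [0.5448, 0.0182, 0.0932]
ee_rot: [0.998, 0.059, 0.001, -0.0]
ft_force: [-4.3, 5.0, 9.5]
finger_gap: 0.362
```

```bash
python3 look.py w17; python3 rp.py;python3 -c "
import cv2,numpy as np
r=[cv2.resize(cv2.imread(f'pics/w{i}.png')[145:285,400:640],None,fx=2.5,fy=2.5,interpolation=cv2.INTER_CUBIC)[:190+100] for i in (16,17)]
cv2.imwrite('pics/w17a.png',np.vstack(r))"
```

```text
seat [[561.9 202.3]]
grip [[298.5 324.5]]
trig [[413.8 314.2]]
roll [[-30.  259.9]]
17.475 [0.5448 0.0182 0.0932] [-0.    -0.001  0.001  0.001 -0.    -0.   ] [-3.7  6.  11. ]
clamp xy of TCP [-177.3    1.5] [0.5448 0.0182 0.0932] [ 2.4e-03  2.0e-04 -1.0e+00] [-3.7  6.  11. ]
```

View pics/w17a.png

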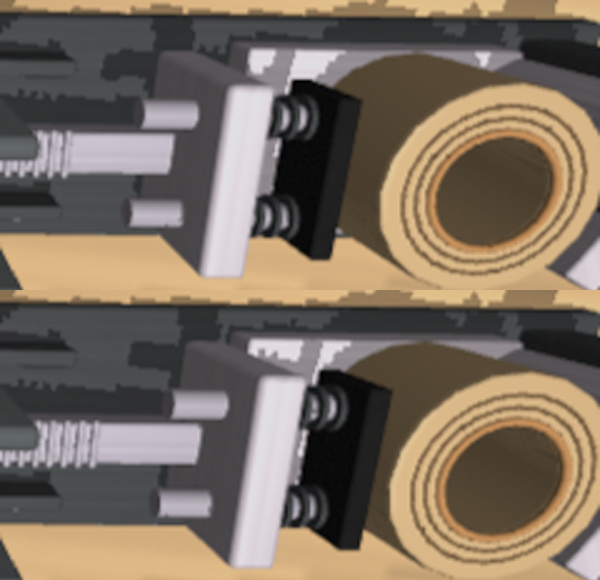

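>>> drive_tool(rows=[{"x": 0, "y": 0, "z": 0, "rx": 0, "ry": 0, "rz": 0, "claw": 50}, {"x": 0, "y": 0, "z": 0, "rx": 0, "ry": 0, "rz": 0, "claw": 70}, {"x": 0, "y": 0, "z": 0, "rx": 0, "ry": 0, "rz": 0, "claw": 72}, {"x": 0, "y": 0, "z": 0, "rx": 0, "ry": 0, "rz": 0, "claw": 72}, {"x": 0, "y": 0, "z": 0, "rx": 0, "ry": 0, "rz": 0, "claw": 72}, {"x": 0, "y": 0, "z": 0, "rx": 0, "ry": 0, "rz": 0, "claw": 50}, {"x": 0, "y": 0, "z": 0, "rx": 0, "ry": 0, "rz": 0, "claw": 38}, {"x": 0, "y": 0, "z": 0, "rx": 0, "ry": 0, "rz": 0, "claw": 26}, {"x": 0, "y": 0, "z": 0, "rx": 0, "ry": 0, "rz": 0, "claw": 26}, {"x": 0, "y": 0, "z": 0, "rx": 0, "ry": 0, "rz": 0, "claw": 26}, {"x": 0, "y": 0, "z": 0, "rx": 0, "ry": 0, "rz": 0, "claw": 26}], grip_force=40)

```text
time_s: 18.85
ee_pos: [0.5449, 0.0182, 0.0933]
ee_rot: [0.998, 0.059, 0.001, -0.0]
ft_force: [-3.6, 5.1, 10.5]
finger_gap: 0.364
```

```bash
python3 look.py w18; python3 rp.py;python3 -c "
import cv2,numpy as np
r=[cv2.resize(cv2.imread(f'pics/w{i}.png')[145:285,400:640],None,fx=2.5,fy=2.5,interpolation=cv2.INTER_CUBIC)[:190+100] for i in (17,18)]
cv2.imwrite('pics/w18a.png',np.vstack(r))"
```

```text
seat [[561.8 202.2]]
grip [[298.5 324.4]]
trig [[413.8 314.2]]
roll [[-29.8 259.9]]
18.9 [0.5449 0.0182 0.0933] [-0.001 -0.001  0.     0.002 -0.001  0.   ] [-4.   5.3 11.2]
clamp xy of TCP [-177.3    1.6] [0.5449 0.0182 0.0933] [ 2.4e-03  4.0e-04 -1.0e+00] [-4.   5.3 11.2]
```

View pics/w18a.png

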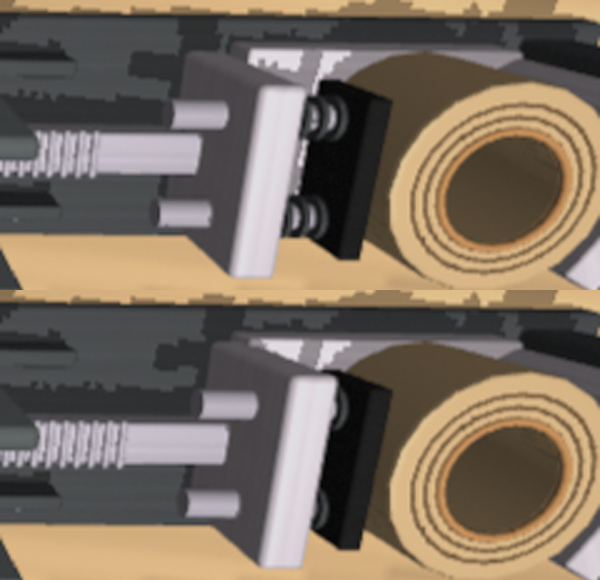

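Run:
```python
from jaw import *
for n,pts in {'w16':[(274,90,.058),(242,278,.058),(361,100,.054),(328,259,.054)],'w17':[(307,90,.058),(273,278,.058),(392,100,.054),(359,260,.054)],'w18':[(338,90,.058),(302,278,.058),(392,100,.054),(359,260,.054)]}.items():
    q=[P(n,*p) for p in pts];print(n,q,'gap',(q[2]-q[0])[0],(q[3]-q[1])[0])
cam('scene','s18.png');cam('side','d18.png')
a=cv2.imread('pics/s18.png');cv2.imwrite('pics/s18a.png',cv2.resize(a[150:270,240:420],None,fx=4,fy=4,interpolation=cv2.INTER_CUBIC))
```

```text
w16 [array([-61.8,  25.1]), array([-62.4, -24.9]), array([-37.6,  21.7]), array([-38.4, -21.3])] gap 24.199999999999996 24.0
w17 [array([-53.8,  25.1]), array([-54.3, -24.9]), array([-29.9,  21.7]), array([-30.2, -21.6])] gap 23.9 24.099999999999998
w18 [array([-46.2,  25.1]), array([-46.8, -24.9]), array([-29.8,  21.7]), array([-30.2, -21.6])] gap 16.400000000000002 16.599999999999998
```

View pics/s18a.png

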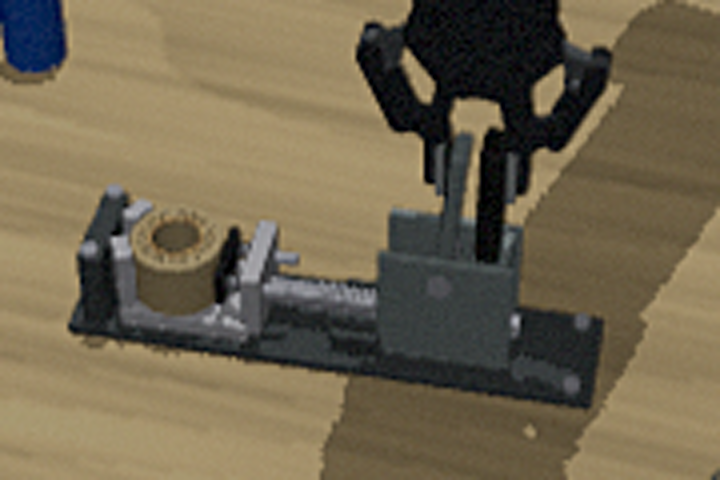

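Jaw and pad measurements agree. In the last stroke the pad and roll stayed put while the gap between pad and jaw plate shrank from 24.0 to 16.5 mm. That means the roll is home and the pad is pressed in about 7.5 mm, with the trigger still squeezed (opening 31 mm). Handing in.

```bash
python3 -c "
from plant import robot
print(robot.hand_in())"
```

```text
the job is handed in; nothing more can be done
None
```

The roll is gripped in the clamp, and I handed the job in at about 19 s with the trigger still held fully squeezed. I lifted the roll off its spindle, stood it flat on the seat at about clamp x -7 mm, and let go. Four full trigger strokes then pushed it home.

**Last checks, from the wrist and scene pictures:**
- **Trigger:** the fingers read 31 mm over grip and trigger, which is the fully squeezed size.
- **Pad:** the gap between pad and jaw plate went from 24.0 to 16.5 mm, so the pad is pressed in about 7.5 mm. The target range is 4 to 15 mm.
- **Roll:** it stands upright in the vee. It did not move during the last stroke while the springs pressed in, so it is home.

**What disagreed:**
- **Finger height:** the finger tips sit about 36 mm higher than the reported tool position implies. My first grasp closed on top of the roll and pressed it with about 15 N, and the roll was not visibly moved. I saw this in the picture, lifted off and grasped again lower.
- **Clamp position:** my measured clamp origin is off by about 1.5 to 2 mm along x. The pad reads -30 mm where -28 mm is expected, and the vee shows a similar 1.6 mm shift.

The arm touched none of the other things, as far as the pictures show.

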